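# Collect the full tins from the closing machine's catch tray

## Robot

A 6-joint arm with a two-finger parallel gripper is mounted at the origin on a cart in front of the work surface, level with it; the furniture and walls round the work are solid. World frame = base frame: x ahead of the robot, y to its left, z up, the work surface at z = 0. Lengths are in mm, angles in rad, forces in N, time in s.
With the tool pointing down it reaches from about 350 to 925 mm from the base axis. Payload 6.4 kg.
Tool frame: the origin (TCP) lies midway between the tips of the shut fingers; the grasp point (between the pads) lies 19 mm behind it; z points along the fingers, y is the line along which they close (so a half turn about z gives the same grasp; the last joint's range is limited). The gripper opens to 85 mm and grips with 20 to 120 N. Pads are 22 mm wide; open, the fingers measure 114 mm over their backs; the gripper's body (76 mm by 85 mm) begins 54 mm behind the grasp point. The pads swing forward as they close: fully open they stand 13 mm farther back than shut.
Start: joints at [-1.37, 0.245, 1.558, -0, 1.339, -0.174], TCP at [237.962, -604.887, 195.69] pointing down, gripper open.
Joint ranges: [-3.13, 3.13], [-1.02, 2.26], [0.13, 2.54], [-0.95, 4.09], [0.21, 2.88], [-2.74, 2.74]. Speed limits (rad/s): [2.57, 2.57, 3.14, 3.14, 3.14, 3.14].

## Interface

Orientations are given as a unit quaternion [w, x, y, z].
In Python, from cell import * gives the robot as it stands.
- The arm moves only by the tool apply_moves, never from a script. Its argument "targets" is a list of rows, each a list of 7 numbers: the shift along the tool's x, y, z in mm, then the turn, a rotation vector about the tool's x, y, z in rad, then the opening, from -1 (shut) to 1 (fully open). In form: [[x, y, z, rx, ry, rz, grip], ...]. A call has 1 to 12 rows; each row is the pose to reach, as a shift and turn from the pose commanded when the call began, along the tool's axes at that moment; what a row does not reach only later rows make up. A row lasts 1/12 s, in which the tool goes at most 41.7 mm and 7.16 degrees, less where a joint would pass 70% of its speed; a pose out of reach is approached as far as the arm can. A call with a gripper value outside its range is refused whole. The fingers move at their own pace and stop on an object; "newtons" is the grip in N (left out, the last holds). Time passes only in rows, so rows that repeat a pose let the fingers close. It gives the time, the measured TCP pose, the force, the opening and the grip force at its end, in the units of the state.
- read_state(): the state, without advancing time (a new reading comes with each control period).
- capture(name): name is "scene" or "side" or "wrist"; returns the picture (420x560x3 uint8, red, green, blue); there is no depth.
- calibration(name): a dict with "mtx" (3x3 intrinsics, pixels), "world_from_camera" (4x4, takes a point from camera to world coordinates); the wrist camera has in their place "T_tool_cam" (4x4, takes a point from camera to tool coordinates, whose origin is the TCP and whose axes are the flange's). Camera axes: x right, y down, z forward; pixel columns grow to the right and rows downward; lengths in mm; the calibration is good to about 2 mm. A picture is of the moment at which its call begins: read the wrist's pose just before it. calibration takes no time and is no camera call.
- sign_off(): hands the job in; it is judged then, once.
Trained networks look in the newest picture that a camera, given by its name, has taken for a name from the list of things; names that differ only in an ending like _2 or _b are one class to them, and where a whole thing is asked for, a point or a joint stands for the part that bears it (a point fixed in the world has none). Each returns a list of dicts, best first, with "score" (0 to 1); they miss things now and then, are a little off and sometimes report something else, mostly with a low value. They report only what shows in the picture. A call takes as long as a camera call. They do not tell look-alikes from the thing itself.
- search_frame(camera, target): "point" ([column, row] in pixels, amid what is visible of it).
- cut_out(camera, target): "region" (420x560 bool, what is visible of it) and "point" ([column, row] in pixels, amid what is visible of it).
The state is a dict: "time": time; "joint_positions": joint angles; "qd": joint speeds; "effort": joint torques, N m; "tcp_pos": TCP position; "ee_rot": TCP orientation; "ft_force": force on the tool from outside, world axes, zero at the start; "ft_torque": the same for the moment, N m; "finger_gap": finger opening in mm; "finger_force": force on a finger pad.
Only numpy, scipy, OpenCV 4.12 (cv2) and the standard library are available. Lean on these libraries where they do the work, as an engineer would, in place of code of your own. Each camera call takes 0.05 s, during which the arm holds its last target. There are 200 camera calls.

## Task

Four sealed tins that look alike stand in the catch tray of the tin-closing machine, but two of them were closed empty and are far lighter. Find by feel which two are full and stand those upright in the tote, setting them down without dropping them; the two empty tins must end standing upright in the catch tray. Don't tip any tin over or push the pepper shaker or the kitchen timer about.

Things in the scene. Friction and masses are not known exactly. Their poses are not given: they have to be found in the camera images.
- machine: grey tin-closing machine, fixed, left or right of the robot (tote on the other side), aluminium catch tray in front. Origin: under the catch tray's centre, on the worktop; z up, y along the tray, +x from tray to machine. Machine proper: x = 180 to 310, y = -80 to 115, up to 260 mm high; a chute 104 wide, up to 80 high, leads from it to the tray
- tray_floor (a point): centre of the catch tray's floor, 6 mm above the worktop; axes as machine. Tray 134 (x) by 324 (y) mm outside, walls 4 mm thick, rising to 26 mm above the worktop (29 mm at the rolled front edge)
- tote: loose grey plastic tote (open box), 0.9 kg, 162 (x) by 228 (y) mm over the rim, 62 mm high, inside 140 (x) by 200 (y) mm, floor 5 mm thick, walls 5 mm. Origin: centre of its underside; z up, y along its length. Two tins stand well in it side by side at y = -45 and +45 mm
- pepper: painted pepper shaker, 63 mm wide, 80 mm high, a bystander. Origin: centre of its underside
- timer: round kitchen timer, 66 mm wide, 58 mm high, a bystander. Origin: centre of its underside
- tin_1: one of four like bare-steel sealed tins, 54 mm diameter (56 at the seams), 74 high, in a row along the tray's y, 76 mm apart; fingers fit across the tray (its x). Origin: centre of its underside, z up. Which are full changes: two weigh 0.41 to 0.54 kg (full), two 0.08 kg (empty), shown only by weight. Contents may shift up to 5 mm inside
- tin_2: one of four like bare-steel sealed tins, 54 mm diameter (56 at the seams), 74 high, in a row along the tray's y, 76 mm apart; fingers fit across the tray (its x). Origin: centre of its underside, z up. Which are full changes: two weigh 0.41 to 0.54 kg (full), two 0.08 kg (empty), shown only by weight. Contents may shift up to 5 mm inside
- tin_3: one of four like bare-steel sealed tins, 54 mm diameter (56 at the seams), 74 high, in a row along the tray's y, 76 mm apart; fingers fit across the tray (its x). Origin: centre of its underside, z up. Which are full changes: two weigh 0.41 to 0.54 kg (full), two 0.08 kg (empty), shown only by weight. Contents may shift up to 5 mm inside
- tin_4: one of four like bare-steel sealed tins, 54 mm diameter (56 at the seams), 74 high, in a row along the tray's y, 76 mm apart; fingers fit across the tray (its x). Origin: centre of its underside, z up. Which are full changes: two weigh 0.41 to 0.54 kg (full), two 0.08 kg (empty), shown only by weight. Contents may shift up to 5 mm inside
Not all that is in view belongs to the job. What is shaped like the tin_4 but purple or turquoise is not meant.

How it is judged (in metres and radians):
At the end, for the whole second after the job is handed in: each tin stands upright (within 7 degrees) and at rest: a full one on the floor of the tote, pressing on it with more than 1.8 N (its weight), an empty one on the floor of the catch tray, pressing on it with less than 1.8 N; the tote stands flat (angle between tote's own z axis and vertical below 0.1 rad and angle between each of tin_1, tin_2, tin_3, tin_4's own z axis and vertical below 0.12 rad and linear speed of each of tin_1, tin_2, tin_3, tin_4 below 0.02 m/s and ((x of tin_1 in the frame of tote between -0.06 and 0.06 m and y of tin_1 in the frame of tote between -0.09 and 0.09 m and z of tin_1 in the frame of tote between -0.002 and 0.012 m and contact force between tin_1 and tote above 1.8 N) or (x of tin_1 in the frame of machine between -0.06 and 0.06 m and y of tin_1 in the frame of machine between -0.15 and 0.15 m and z of tin_1 in the frame of machine between 0 and 0.014 m and contact force between tin_1 and machine below 1.8 N)) and ((x of tin_2 in the frame of tote between -0.06 and 0.06 m and y of tin_2 in the frame of tote between -0.09 and 0.09 m and z of tin_2 in the frame of tote between -0.002 and 0.012 m and contact force between tin_2 and tote above 1.8 N) or (x of tin_2 in the frame of machine between -0.06 and 0.06 m and y of tin_2 in the frame of machine between -0.15 and 0.15 m and z of tin_2 in the frame of machine between 0 and 0.014 m and contact force between tin_2 and machine below 1.8 N)) and ((x of tin_3 in the frame of tote between -0.06 and 0.06 m and y of tin_3 in the frame of tote between -0.09 and 0.09 m and z of tin_3 in the frame of tote between -0.002 and 0.012 m and contact force between tin_3 and tote above 1.8 N) or (x of tin_3 in the frame of machine between -0.06 and 0.06 m and y of tin_3 in the frame of machine between -0.15 and 0.15 m and z of tin_3 in the frame of machine between 0 and 0.014 m and contact force between tin_3 and machine below 1.8 N)) and ((x of tin_4 in the frame of tote between -0.06 and 0.06 m and y of tin_4 in the frame of tote between -0.09 and 0.09 m and z of tin_4 in the frame of tote between -0.002 and 0.012 m and contact force between tin_4 and tote above 1.8 N) or (x of tin_4 in the frame of machine between -0.06 and 0.06 m and y of tin_4 in the frame of machine between -0.15 and 0.15 m and z of tin_4 in the frame of machine between 0 and 0.014 m and contact force between tin_4 and machine below 1.8 N))); the robot touches nothing.
It fails at once if the shaker is pushed more than 40 mm from its place (distance of pepper from where it was at the start of the episode above 0.04 m).
It fails at once if the kitchen timer is pushed more than 40 mm from its place (distance of timer from where it was at the start of the episode above 0.04 m).
It fails at once if a tin is tipped over (more than 45 degrees) (angle between any of tin_1, tin_2, tin_3, tin_4's own z axis and vertical above 0.785 rad).
It fails at once if a tin is dropped (let go and falling faster than 0.5 m/s, a fall of over 12 mm) ((contact force between tin_1 and the fingers below 0.05 N and linear speed of tin_1 above 0.5 m/s) or (contact force between tin_2 and the fingers below 0.05 N and linear speed of tin_2 above 0.5 m/s) or (contact force between tin_3 and the fingers below 0.05 N and linear speed of tin_3 above 0.5 m/s) or (contact force between tin_4 and the fingers below 0.05 N and linear speed of tin_4 above 0.5 m/s)).
It also fails if it takes over 72 s, if anything falls off the work surface, if the arm or the gripper's body presses on something with over 40 N, if the wrist force passes 120 N, or if a joint passes its speed limit or range.

## Working session

There is one attempt and no reset: what is moved stays moved. The work goes in short steps, Python scripts to look and compute and a tool call to move; the robot and the scene stay as the last step left them, time stands still between calls to the robot, and variables do not carry over. Pictures are saved under pics/ and viewed, at most 10 in all, crops included, and the job is handed in when it is done.

Besides the shell and the picture viewer there is one more tool, called after "Emit:" as name(argument=value, ...) on one line, values as JSON. apply_moves: Moves the arm, as the interface text tells. Its arguments: {"type":"object","properties":{"targets":{"type":"array","items":{"type":"array","items":{"type":"number"}}},"newtons":{"type":"number"}},"required":["targets"]}

```bash
mkdir -p pics
cat > h.py <<'E'
from cell import *
import numpy as np, cv2
from scipy.spatial.transform import Rotation as R
def save(n,im): cv2.imwrite('pics/'+n,cv2.cvtColor(im,cv2.COLOR_RGB2BGR))
def ray(cam,px,W=None):
    c=calibration(cam); M=np.array(c['mtx'])
    if W is None: W=np.array(c['world_from_camera'])
    d=W[:3,:3]@np.linalg.inv(M)@np.array([px[0],px[1],1.]); return W[:3,3],d/np.linalg.norm(d)
def atz(cam,px,z,W=None):
    o,d=ray(cam,px,W); return o+d*(z-o[2])/d[2]
def wristW():
    s=read_state(); q=s['ee_rot']; T=np.eye(4); T[:3,:3]=R.from_quat([q[1],q[2],q[3],q[0]]).as_matrix(); T[:3,3]=s['tcp_pos']
    return T@np.array(calibration('wrist')['T_tool_cam'])
def proj(cam,P,W=None):
    c=calibration(cam); M=np.array(c['mtx'])
    if W is None: W=np.array(c['world_from_camera'])
    p=np.linalg.inv(W)@np.append(P,1.); p=M@p[:3]; return p[:2]/p[2]
E
python3 - <<'E'
from h import *
s=read_state(); print(s)
for c in ('scene','side'):
    im=capture(c); save(c+'0.png',im)
    for t in ('machine','tote','pepper','timer','tin_1'):
        print(c,t,[(np.round(d['point']).tolist(),round(d['score'],2)) for d in search_frame(c,t)])
    print(np.round(calibration(c)['world_from_camera'],3).tolist())
E
```

```text
{'time': 0.0, 'joint_positions': array([-1.37011303e+00,  2.45802759e-01,  1.55901694e+00,  2.85036677e-05,
        1.33869537e+00, -1.74112678e-01]), 'qd': array([-0.00050254,  0.00073351,  0.00010003, -0.00067845, -0.00056035,
        0.00059278]), 'effort': array([ 1.12340029e-03, -4.29501951e+01, -3.26132405e+01, -1.00225127e-04,
        5.20950911e-03, -2.92376299e-06]), 'tcp_pos': array([ 237.83307507, -604.25651616,  194.58605063]), 'ee_rot': array([-9.61306731e-04,  9.82492482e-01,  1.86299753e-01,  1.09573024e-06]), 'ft_force': array([ 0.55562334, -0.91679971,  0.09434277]), 'ft_torque': array([-0.05347889,  0.00872125, -0.0328094 ]), 'finger_force': 0.0, 'finger_gap': 85.34481500416753}
scene machine [([295.0, 168.0], 0.9)]
scene tote [([205.0, 278.0], 0.82)]
scene pepper [([215.0, 191.0], 0.62)]
scene timer [([387.0, 177.0], 0.64)]
scene tin_1 [([309.0, 214.0], 0.95), ([282.0, 274.0], 0.87), ([406.0, 190.0], 0.83)]
[[-0.672, -0.493, 0.553, -355.641], [-0.741, 0.425, -0.521, 795.247], [0.022, -0.759, -0.65, 1116.639], [0.0, 0.0, 0.0, 1.0]]
side machine [([266.0, 178.0], 0.89)]
side tote [([244.0, 285.0], 0.83)]
side pepper [([195.0, 215.0], 0.86), ([314.0, 208.0], 0.56)]
side timer [([357.0, 165.0], 0.63)]
side tin_1 [([312.0, 205.0], 0.92), ([349.0, 174.0], 0.84), ([325.0, 197.0], 0.78), ([338.0, 188.0], 0.69), ([322.0, 264.0], 0.63)]
[[-0.897, -0.192, 0.399, 0.431], [-0.443, 0.42, -0.792, 1049.934], [-0.015, -0.887, -0.461, 719.124], [0.0, 0.0, 0.0, 1.0]]
```

View pics/scene0.png

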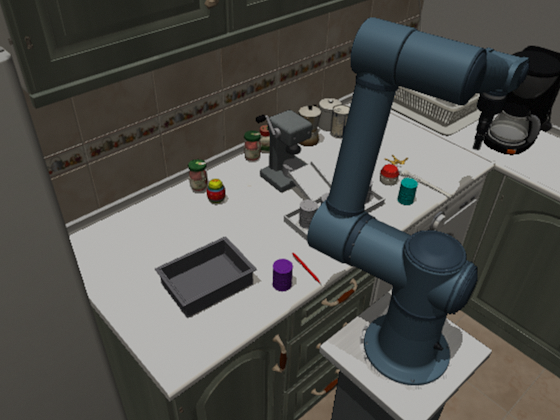

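View pics/side0.png

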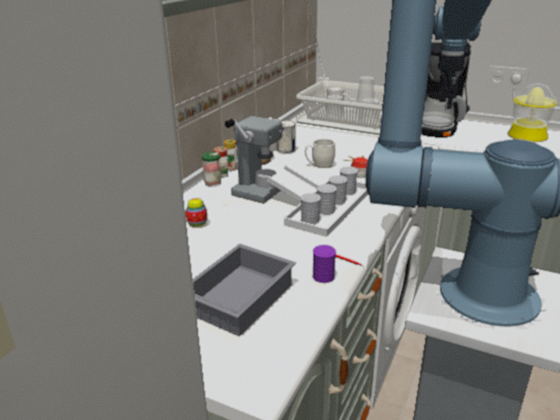

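Scene: the tote is at (205,278), the purple look-alike at (282,274), the turquoise one at (406,190), the pepper shaker at (215,191) and the red timer at (388,175). The first tin is at (309,214); the others are hidden by the arm. Side: the four steel tins are at (312,205), (325,197), (338,188) and (349,174); the purple one at (322,264) is not meant.

Run:
```python
from h import *
def tri(a,b):
    (o1,d1),(o2,d2)=ray('scene',a),ray('side',b)
    A=np.stack([d1,-d2],1); t=np.linalg.lstsq(A,o2-o1,rcond=None)[0]; p,q=o1+d1*t[0],o2+d2*t[1]
    return np.round((p+q)/2),round(np.linalg.norm(p-q),1)
print('tin',tri((309,214),(312,205)),'tote',tri((205,278),(244,285)),'pep',tri((215,191),(195,215)),'timer',tri((388,175),(360,165)),'purple',tri((282,274),(322,264)))
for p in [(312,208),(326,200),(338,190),(349,181)]: print(np.round(atz('side',p,43)))
# tray corners in side, z=26 ; tote rim corners z=62
print('tray',[np.round(atz('side',p,26)).tolist() for p in [(288,211),(327,229)]])
print('tote scene',[np.round(atz('scene',p,62)).tolist() for p in [(157,269),(226,241),(255,268),(187,297)]])
print('tote side',[np.round(atz('side',p,62)).tolist() for p in [(237,247),(296,262),(238,311)]])
print(np.round(calibration('wrist')['T_tool_cam'],3).tolist(), calibration('wrist')['mtx'])
```

```text
tin (array([ 482., -130.,   61.]), np.float64(10.2)) tote (array([476., 269.,  58.]), np.float64(3.1)) pep (array([792.,  -4.,  26.]), np.float64(0.8)) timer (array([ 465., -499.,   43.]), np.float64(9.2)) purple (array([368.,  85.,  31.]), np.float64(3.1))
[ 495. -152.   43.]
[ 478. -215.   43.]
[ 470. -293.   43.]
[ 461. -368.   43.]
tray [[563.0, -136.0, 26.0], [424.0, -86.0, 26.0]]
tote scene [[582.0, 350.0, 62.0], [547.0, 140.0, 62.0], [411.0, 147.0, 62.0], [448.0, 345.0, 62.0]]
tote side [[566.0, 145.0, 62.0], [410.0, 144.0, 62.0], [442.0, 353.0, 62.0]]
[[-0.001, -0.945, -0.326, 84.705], [1.0, -0.0, -0.001, 1.24], [0.001, -0.326, 0.945, -177.328], [0.0, 0.0, 0.0, 1.0]] [[332.78302116   0.         279.47783595]
 [  0.         332.78302116 210.6866849 ]
 [  0.           0.           1.        ]]
```

Emit:
apply_moves(targets=[[358, -256, -60, 0, 0, -1.056, 1], [358, -256, -60, 0, 0, -1.056, 1], [358, -256, -60, 0, 0, -1.056, 1], [358, -256, -60, 0, 0, -1.056, 1], [358, -256, -60, 0, 0, -1.056, 1], [358, -256, -60, 0, 0, -1.056, 1], [358, -256, -60, 0, 0, -1.056, 1], [358, -256, -60, 0, 0, -1.056, 1], [358, -256, -60, 0, 0, -1.056, 1], [358, -256, -60, 0, 0, -1.056, 1], [358, -256, -60, 0, 0, -1.056, 1], [358, -256, -60, 0, 0, -1.056, 1]])

```text
time: 1.6
tcp_pos: [479.8, -231.9, 257.1]
ee_rot: [0.001, 0.753, 0.658, 0.001]
ft_force: [-0.1, 0.0, 0.0]
finger_gap: 85.6
finger_force: 0.0
```

Run:
```python
from h import *
s=read_state(); print(s['time'],s['tcp_pos'],s['ee_rot'],s['qd'].max(),s['ft_force'])
W=wristW(); np.save('W1.npy',W); im=capture('wrist'); save('w1.png',im)
for t in ('tin_1','timer','tote'):
    for d in cut_out('wrist',t):
        m=d['region'].astype(np.uint8); b=cv2.boundingRect(m); print(t,np.round(d['point']),round(d['score'],2),b)
```

```text
1.6 [ 479.81250037 -231.9016091   257.09164875] [0.00094144 0.75291553 0.65811586 0.00091723] 0.011869262583473601 [-0.14772164  0.00953354  0.01274916]
tin_1 [282. 277.] 0.88 (257, 243, 47, 61)
tin_1 [276. 160.] 0.83 (251, 130, 50, 57)
tin_1 [220. 347.] 0.76 (201, 312, 46, 67)
tin_1 [278. 217.] 0.67 (253, 186, 49, 62)
timer [303. 353.] 0.57 (281, 329, 43, 52)
tote [384. 170.] 0.15 (210, 36, 350, 259)
```

View pics/w1.png

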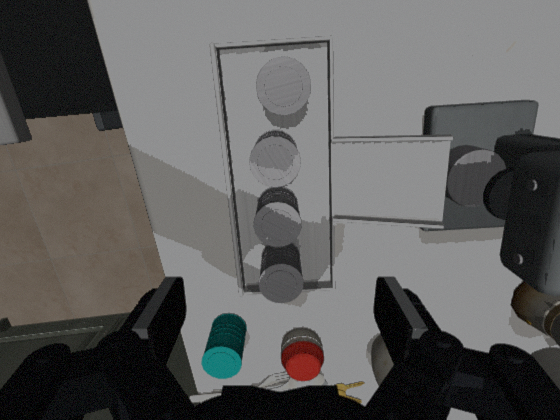

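Wrist: bare tins with tops at about (284,85), (275,160), (278,225) and (281,281) stand in the tray. The turquoise look-alike is at (222,360) and the timer at (303,358); the chute is at right, at (390,180). I choose the four bare tins in the tray.

Run:
```python
from h import *
W=np.load('W1.npy')
tops=[(284,85),(276,160),(278,224),(281,281)]
T=[atz('wrist',p,74,W) for p in tops]
for t in T: print(np.round(t[:2],1))
T=np.array(T); c=T[:,:2].mean(0); u=np.linalg.svd(T[:,:2]-c)[2][0]; u*=np.sign(u[1]); print('axis',u,c,(T[:,:2]-c)@u)
print('tray',[np.round(atz('wrist',p,27,W)[:2]).tolist() for p in [(214,46),(331,40),(333,290),(241,295)]])
print('timer',atz('wrist',(303,358),58,W)[:2],'turq',atz('wrist',(222,360),74,W)[:2])
im=cv2.imread('pics/w1.png')
cv2.imwrite('pics/c1.png',cv2.resize(im[20:320,190:350],None,fx=2,fy=2,interpolation=2))
# side projections of the tin tops
im=cv2.imread('pics/side0.png')
for t in T:
    for a in np.linspace(0,6.28,40):
        for z in(74,6):
            p=proj('side',[t[0]+28*np.cos(a),t[1]+28*np.sin(a),z]); cv2.circle(im,tuple(int(round(v*8)) for v in p),4,(0,0,255) if z>9 else (0,255,0),-1,shift=3)
cv2.imwrite('pics/s1.png',cv2.resize(im[150:260,270:390],None,fx=5,fy=5,interpolation=2))
```

```text
[ 498.4 -139.6]
[ 479.9 -214.1]
[ 471.9 -288.4]
[ 465.3 -363.7]
axis [0.14250182 0.98979454] [ 478.86373236 -251.46306691] [ 113.55249434   37.09097693  -37.58428937 -113.0591819 ]
tray [[428.0, -88.0], [557.0, -99.0], [533.0, -416.0], [403.0, -406.0]]
timer [ 478.40745026 -500.33116739] turq [ 369.93006836 -473.78027191]
```

View pics/s1.png

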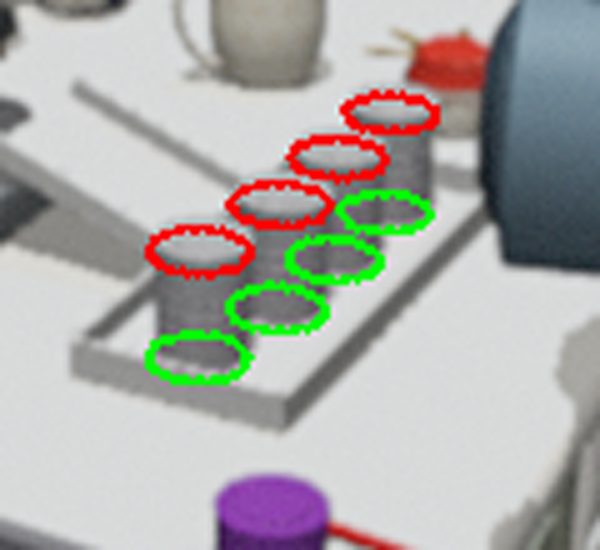

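View pics/c1.png

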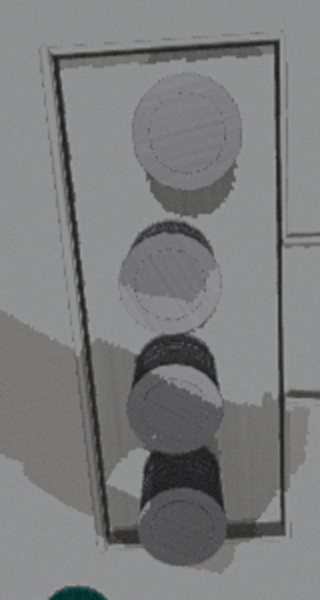

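The side-view overlay matches the tins: red tops and green bases sit on them. The crop shows four bare-steel lids in the tray, so the choice holds. Next I look at the tote.

Emit:
apply_moves(targets=[[457, -52, 0, 0, 0, -0.056, 1], [457, -52, 0, 0, 0, -0.056, 1], [457, -52, 0, 0, 0, -0.056, 1], [457, -52, 0, 0, 0, -0.056, 1], [457, -52, 0, 0, 0, -0.056, 1], [457, -52, 0, 0, 0, -0.056, 1], [457, -52, 0, 0, 0, -0.056, 1], [457, -52, 0, 0, 0, -0.056, 1], [457, -52, 0, 0, 0, -0.056, 1], [457, -52, 0, 0, 0, -0.056, 1], [457, -52, 0, 0, 0, -0.056, 1], [457, -52, 0, 0, 0, -0.056, 1]])

```text
time: 2.8
tcp_pos: [489.2, 228.3, 255.3]
ee_rot: [-0.001, 0.735, 0.678, 0.0]
ft_force: [0.8, -0.2, 0.9]
finger_gap: 85.7
finger_force: 0.0
```

Run:
```python
from h import *
s=read_state(); print(s['time'],s['tcp_pos'],s['ee_rot'],s['qd'].max())
W=wristW(); np.save('W2.npy',W); im=capture('wrist'); save('w2.png',im)
for d in cut_out('wrist','tote')[:1]:
    m=d['region'].astype(np.uint8); c=max(cv2.findContours(m,0,2)[0],key=cv2.contourArea)
    print(np.round(d['point']),d['score'],cv2.boundingRect(m),cv2.boxPoints(cv2.minAreaRect(c)).round().tolist())
```

```text
2.8 [489.23389657 228.34346905 255.33005641] [-9.46094136e-04  7.34737402e-01  6.78350878e-01  3.75662764e-04] 0.013671615404650454
[290. 140.] 0.76 (215, 41, 160, 210) [[210.0, 247.0], [215.0, 40.0], [374.0, 44.0], [369.0, 251.0]]
```

View pics/w2.png

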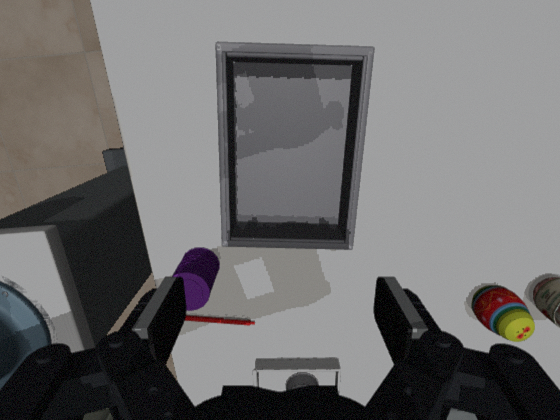

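Wrist: the empty tote has rim corners (216,42), (374,46), (353,249) and (222,246). The purple look-alike is at (197,280) and the pepper at (505,310); tin A shows at the bottom, at (300,382).

Run:
```python
from h import *
W1,W2=np.load('W1.npy'),np.load('W2.npy')
C=np.array([atz('wrist',p,62,W2)[:2] for p in [(216,42),(374,46),(353,249),(222,246)]])
print(C.round(),C.mean(0),[np.linalg.norm(C[i]-C[i-1]).round() for i in range(4)])
u=(C[0]+C[1]-C[2]-C[3]); print('tote yaw',np.degrees(np.arctan2(-u[0],u[1])))
F=np.array([atz('wrist',p,5,W2)[:2] for p in [(235,76),(347,78),(340,220),(235,222)]]);print('floor',F.round().tolist(),F.mean(0))
def tri(r1,r2):
    (o1,d1),(o2,d2)=r1,r2
    t=np.linalg.lstsq(np.stack([d1,-d2],1),o2-o1,rcond=None)[0]; p,q=o1+d1*t[0],o2+d2*t[1]
    return np.round((p+q)/2,1),round(np.linalg.norm(p-q),1)
print('rim near corner heights', tri(ray('wrist',(374,46),W2),ray('scene',(157,269))),tri(ray('wrist',(353,249),W2),ray('scene',(226,241))),tri(ray('wrist',(216,42),W2),ray('scene',(187,297))),tri(ray('wrist',(222,246),W2),ray('side',(296,262))))
for p,q in zip([(284,85),(276,160),(278,224),(281,281)],[(200,248),(280,203),(338,157),(390,111)]):
    print('tin top',tri(ray('wrist',p,W1),ray('side',(270+q[0]/5-.4,150+q[1]/5-.4))))
# goals in tote
c=C.mean(0);y=u/np.linalg.norm(u)
print('spots',c-45*y,c+45*y)
```

```text
[[437. 368.]
 [595. 352.]
 [572. 128.]
 [413. 145.]] [504.45625052 247.97485073] [np.float64(225.0), np.float64(159.0), np.float64(225.0), np.float64(160.0)]
tote yaw -6.085658255126881
floor [[446.0, 339.0], [579.0, 326.0], [567.0, 145.0], [423.0, 154.0]] [503.35267326 240.69258757]
rim near corner heights (array([594.4, 348.8,  53. ]), np.float64(9.8)) (array([580.4, 112.4,  23.4]), np.float64(6.8)) (array([436.8, 359.2,  81.2]), np.float64(13.7)) (array([411.7, 143.2,  60.5]), np.float64(1.8))
tin top (array([ 498.2, -139.7,   75.5]), np.float64(0.5))
tin top (array([ 479.7, -214.1,   74.5]), np.float64(0.3))
tin top (array([ 471.8, -288.4,   74.2]), np.float64(0.1))
tin top (array([ 465.4, -362.7,   75.8]), np.float64(0.1))
spots [499.68556766 203.22844769] [509.22693337 292.72125377]
```

Emit:
apply_moves(targets=[[-366, 39, 90, 0, 0, 0, 1], [-366, 39, 90, 0, 0, 0, 1], [-366, 39, 90, 0, 0, 0, 1], [-366, 39, 90, 0, 0, 0, 1], [-366, 39, 90, 0, 0, 0, 1], [-366, 39, 90, 0, 0, 0, 1], [-366, 39, 90, 0, 0, 0, 1], [-366, 39, 90, 0, 0, 0, 1], [-366, 39, 90, 0, 0, 0, 1], [-366, 39, 90, 0, 0, 0, 1], [-366, 39, 120, 0, 0, 0, 1], [-366, 39, 120, 0, 0, 0, 1]], newtons=60)

```text
time: 3.9
tcp_pos: [493.9, -144.9, 131.2]
ee_rot: [-0.004, 0.738, 0.675, -0.001]
ft_force: [-1.0, -0.1, -2.1]
finger_gap: 85.1
finger_force: 0.0
```

Emit:
apply_moves(targets=[[0, 0, 0, 0, 0, 0, 1], [0, 0, 40, 0, 0, 0, 1], [0, 0, 70, 0, 0, 0, 1], [0, 0, 95, 0, 0, 0, 1], [0, 0, 95, 0, 0, 0, 1], [0, 0, 95, 0, 0, 0, 1]])

```text
time: 4.4
tcp_pos: [497.6, -143.6, 41.1]
ee_rot: [-0.001, 0.736, 0.677, -0.0]
ft_force: [-0.1, 0.7, 0.8]
finger_gap: 85.5
finger_force: 0.0
```

Emit:
apply_moves(targets=[[3, 0, 0, 0, 0, 0, 1], [3, 0, 0, 0, 0, 0, 0], [3, 0, 0, 0, 0, 0, -0.4], [3, 0, 0, 0, 0, 0, -0.4], [3, 0, 0, 0, 0, 0, -0.4], [3, 0, 0, 0, 0, 0, -0.4], [3, 0, -8, 0, 0, 0, -0.4], [3, 0, -16, 0, 0, 0, -0.4], [3, 0, -16, 0, 0, 0, -0.4], [3, 0, -16, 0, 0, 0, -0.4], [3, 0, -16, 0, 0, 0, -0.4], [3, 0, -16, 0, 0, 0, -0.4]])

```text
time: 5.4
tcp_pos: [497.5, -140.5, 55.8]
ee_rot: [-0.001, 0.736, 0.677, -0.0]
ft_force: [-0.3, -0.6, -0.7]
finger_gap: 25.7
finger_force: 0.0
```

```bash
python3 -c "
from h import *
for i in range(3):
    s=read_state(); print(s['time'],s['tcp_pos'],s['ft_force'],s['finger_gap'],s['finger_force'],s['ft_torque'])"
```

```text
5.4 [ 497.51795582 -140.45779291   55.82869159] [-0.34993908 -0.57798975 -0.67738232] 25.68543128523022 0.0 [ 0.01816149 -0.00891831  0.02000236]
5.4 [ 497.51795582 -140.45779291   55.82869159] [-0.34993908 -0.57798975 -0.67738232] 25.68543128523022 0.0 [ 0.01816149 -0.00891831  0.02000236]
5.4 [ 497.51795582 -140.45779291   55.82869159] [-0.34993908 -0.57798975 -0.67738232] 25.68543128523022 0.0 [ 0.01816149 -0.00891831  0.02000236]
```

```bash
python3 -c "
from h import *
im=capture('wrist'); a=im.copy(); b=capture('side')
o=np.vstack([cv2.resize(a,(400,300)),np.zeros((0,400,3),np.uint8)]); c=cv2.resize(b[130:250,250:410],(400,300)); save('m1.png',np.hstack([o,c]))"
```

```text
(no output)
```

View pics/m1.png

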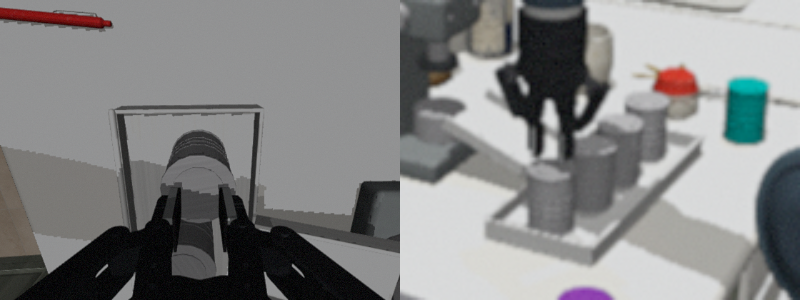

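```bash
python3 -c "
from h import *
W=wristW(); im=capture('wrist'); save('w3.png',im)
for d in cut_out('wrist','tin_1'): print(d['point'].round() if hasattr(d['point'],'round') else d['point'],d['score'],cv2.boundingRect(d['region'].astype(np.uint8)))
for px in [(279,256),(240,256),(322,256),(276,215),(230,155),(365,155),(155,154)]: print(px,atz('wrist',px,80,W).round(1),atz('wrist',px,27,W).round(1))
print(proj('wrist',[498,-140,80],W),proj('wrist',[498,-140,36],W))
capture('side')
for d in cut_out('side','tin_1'): print(d['point'],d['score'],cv2.boundingRect(d['region'].astype(np.uint8)))
for y in (-150,-140,-125,-115): print(y,proj('side',[497,y,80]),proj('side',[497,y,6]))
t=read_state()['tcp_pos'];print(proj('side',t),t)
"
```

```text
[271.3, 353.3] 0.58 (240, 308, 63, 83)
[277.1, 243.7] 0.55 (224, 183, 105, 129)
(279, 256) [ 498.9 -134.6   80. ] [ 496.4 -161.1   27. ]
(240, 256) [ 479.  -132.9   80. ] [ 469.7 -158.9   27. ]
(322, 256) [ 520.8 -136.4   80. ] [ 525.9 -163.6   27. ]
(276, 215) [ 499.3 -112.3   80. ] [ 497.  -131.1   27. ]
(230, 155) [480.8 -81.3  80. ] [472.1 -89.4  27. ]
(365, 155) [542.7 -86.5  80. ] [555.5 -96.4  27. ]
(155, 154) [446.4 -77.9  80. ] [425.8 -84.9  27. ]
[278.22704323 265.55690001] [278.56933248 232.56779911]
[341.0, 189.8] 0.93 (330, 176, 17, 29)
[351.1, 178.3] 0.83 (340, 166, 18, 30)
[310.6, 209.5] 0.72 (301, 193, 20, 31)
[323.4, 262.2] 0.67 (313, 244, 24, 39)
[387.5, 176.2] 0.65 (379, 160, 20, 28)
[326.8, 199.5] 0.55 (318, 184, 19, 31)
-150 [311.36361816 196.33206402] [310.96220899 219.58013641]
-140 [309.95745786 197.7808704 ] [309.58654785 221.12060243]
-125 [307.81887524 199.98431204] [307.49502259 223.46269341]
-115 [306.37320893 201.47382258] [306.08162599 225.0454156 ]
[309.63221253 205.17340652] [ 497.92835912 -140.71844509   56.40202727]
```

View pics/w3.png

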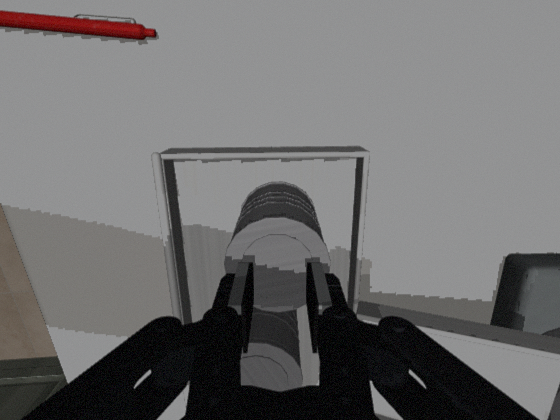

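```bash
python3 -c "
import cv2,numpy as np
a=cv2.imread('pics/w3.png')[170:400,190:370]
from h import *
b=cv2.cvtColor(capture('side'),cv2.COLOR_RGB2BGR)[140:240,280:370]
print(read_state())
cv2.imwrite('pics/z.png',cv2.convertScaleAbs(np.hstack([cv2.resize(a,(400,511)),cv2.resize(b,(400,511),interpolation=2)]),alpha=1.4))"
```

```text
{'time': 5.75, 'joint_positions': array([-4.94783668e-01,  1.13664280e-01,  1.98631399e+00,  2.76678374e-05,
        1.04197123e+00, -4.10830354e-01]), 'qd': array([ 2.03281924e-03, -1.53991804e-03, -1.95818583e-03,  1.42423739e-03,
       -3.98668179e-05, -5.01562994e-04]), 'effort': array([ 2.34013110e-03, -3.25133514e+01, -2.77081811e+01, -6.49450908e-05,
        1.90187697e-03, -2.74581203e-05]), 'tcp_pos': array([ 497.9859926 , -140.73559627,   56.50013742]), 'ee_rot': array([-1.72547335e-04,  7.36161874e-01,  6.76805484e-01, -4.69663579e-05]), 'ft_force': array([ 0.06143929, -0.25564606,  0.73642614]), 'ft_torque': array([-0.0095507 , -0.02232805,  0.01561415]), 'finger_force': 0.0, 'finger_gap': 25.99021420419861}
```

View pics/z.png

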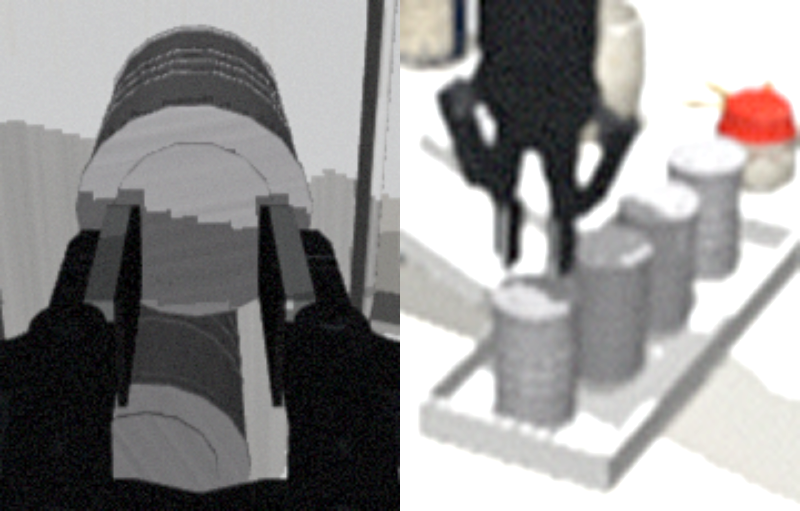

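The fingers shut on air above the lid of tin A: in both views the tips sit above the lid, at z ≈ 90–96, although the TCP reads 56. The real tips therefore seem to lie well behind the nominal TCP. I test this with a gentle touch on the lid.

Emit:
apply_moves(targets=[[0, 0, 3, 0, 0, 0, -0.4], [0, 0, 6, 0, 0, 0, -0.4], [0, 0, 8, 0, 0, 0, -0.4], [0, 0, 8, 0, 0, 0, -0.4]])

```text
time: 6.08
tcp_pos: [497.6, -140.6, 47.9]
ee_rot: [-0.001, 0.736, 0.677, -0.0]
ft_force: [-0.3, -0.8, -0.5]
finger_gap: 25.6
finger_force: 0.0
```

Emit:
apply_moves(targets=[[0, 0, 2, 0, 0, 0, -0.4], [0, 0, 4, 0, 0, 0, -0.4], [0, 0, 4, 0, 0, 0, -0.4]])

```text
time: 6.33
tcp_pos: [498.0, -140.8, 44.5]
ee_rot: [-0.0, 0.736, 0.677, -0.0]
ft_force: [0.3, 0.1, 0.1]
finger_gap: 25.4
finger_force: 0.0
```

Emit:
apply_moves(targets=[[0, 0, 2, 0, 0, 0, -0.4], [0, 0, 3, 0, 0, 0, -0.4], [0, 0, 3, 0, 0, 0, -0.4]])

```text
time: 6.58
tcp_pos: [498.6, -141.1, 44.3]
ee_rot: [-0.0, 0.736, 0.677, -0.0]
ft_force: [-6.6, 3.2, 18.0]
finger_gap: 25.7
finger_force: 9.2
```

The tips touched the lid (z 80) at a reading of 44, so they lie about 36 mm above the reading. I back off, open and go correspondingly lower.

Emit:
apply_moves(targets=[[0, 0, -20, 0, 0, 0, -0.4], [0, 0, -30, 0, 0, 0, 1], [0, 0, -30, 0, 0, 0, 1], [0, 0, -30, 0, 0, 0, 1], [0, 0, -30, 0, 0, 0, 1], [0, 0, -30, 0, 0, 0, 1], [0, 0, -30, 0, 0, 0, 1], [0, 0, -30, 0, 0, 0, 1], [0, 0, -10, 0, 0, 0, 1], [0, 0, 5, 0, 0, 0, 1], [0, 0, 15, 0, 0, 0, 1], [0, 0, 15, 0, 0, 0, 1]])

```text
time: 7.58
tcp_pos: [496.1, -139.8, 24.1]
ee_rot: [-0.002, 0.736, 0.677, -0.001]
ft_force: [0.1, -0.7, 0.1]
finger_gap: 85.4
finger_force: 0.0
```

Emit:
apply_moves(targets=[[0, 0, 8, 0, 0, 0, 1], [0, 0, 16, 0, 0, 0, 1], [0, 0, 24, 0, 0, 0, 1], [0, 0, 24, 0, 0, 0, 1]])

```text
time: 7.92
tcp_pos: [497.0, -140.3, 1.1]
ee_rot: [-0.001, 0.736, 0.677, -0.0]
ft_force: [0.2, -0.1, -0.1]
finger_gap: 85.7
finger_force: 0.0
```

Close and check that it grips before lifting.

Emit:
apply_moves(targets=[[0, 0, 0, 0, 0, 0, 0], [0, 0, 0, 0, 0, 0, 0], [0, 0, 0, 0, 0, 0, 0], [0, 0, 0, 0, 0, 0, 0], [0, 0, 0, 0, 0, 0, 0], [0, 0, 0, 0, 0, 0, 0], [0, 0, 0, 0, 0, 0, 0]], newtons=60)

```text
time: 8.5
tcp_pos: [498.9, -141.2, 3.5]
ee_rot: [0.001, 0.736, 0.677, 0.0]
ft_force: [-0.0, -0.6, 4.8]
finger_gap: 52.8
finger_force: 63.1
```

Emit:
apply_moves(targets=[[0, 0, -6, 0, 0, 0, -0.1], [0, 0, -12, 0, 0, 0, -0.1], [0, 0, -18, 0, 0, 0, -0.1], [0, 0, -18, 0, 0, 0, -0.1], [0, 0, -18, 0, 0, 0, -0.1], [0, 0, -18, 0, 0, 0, -0.1], [0, 0, -18, 0, 0, 0, -0.1]])

```text
time: 9.08
tcp_pos: [497.7, -140.6, 20.4]
ee_rot: [-0.0, 0.736, 0.677, -0.0]
ft_force: [0.4, -0.0, -1.5]
finger_gap: 52.7
finger_force: 62.8
```

Emit:
apply_moves(targets=[[0, 0, 0, 0, 0, 0, -0.1], [0, 0, 0, 0, 0, 0, -0.1], [0, 0, 0, 0, 0, 0, -0.1]])

```text
time: 9.33
tcp_pos: [498.0, -140.7, 20.5]
ee_rot: [-0.0, 0.736, 0.677, -0.0]
ft_force: [-0.3, 0.4, -1.7]
finger_gap: 52.9
finger_force: 62.8
```

Emit:
apply_moves(targets=[[0, 0, 6, 0, 0, 0, -0.1], [0, 0, 12, 0, 0, 0, -0.1], [0, 0, 17, 0, 0, 0, -0.1], [0, 0, 17, 0, 0, 0, -0.1], [0, 0, 17, 0, 0, 0, -0.1]])

```text
time: 9.75
tcp_pos: [498.2, -140.9, 3.5]
ee_rot: [-0.0, 0.736, 0.677, -0.0]
ft_force: [-0.4, -0.2, 1.9]
finger_gap: 52.5
finger_force: 63.0
```

Emit:
apply_moves(targets=[[0, 0, 0, 0, 0, 0, 1], [0, 0, 0, 0, 0, 0, 1], [0, 0, 0, 0, 0, 0, 1], [0, 0, 0, 0, 0, 0, 1], [0, 0, 0, 0, 0, 0, 1], [0, 0, -35, 0, 0, 0, 1], [0, 0, -65, 0, 0, 0, 1], [-35, -6, -70, 0, 0, 0, 1], [-74, -12, -70, 0, 0, 0, 1], [-74, -12, -70, 0, 0, 0, 1], [-74, -12, -70, 0, 0, 0, 1]])

```text
time: 10.67
tcp_pos: [479.7, -215.1, 74.1]
ee_rot: [0.0, 0.737, 0.676, 0.0]
ft_force: [-0.0, 0.5, -0.4]
finger_gap: 85.4
finger_force: 0.0
```

Emit:
apply_moves(targets=[[0, 0, 35, 0, 0, 0, 1], [0, 0, 60, 0, 0, 0, 1], [0, 0, 70, 0, 0, 0, 1], [0, 0, 70, 0, 0, 0, 1]])

```text
time: 11.0
tcp_pos: [477.6, -211.0, 0.6]
ee_rot: [-0.003, 0.736, 0.677, -0.001]
ft_force: [-0.2, 0.3, -0.2]
finger_gap: 85.5
finger_force: 0.0
```

Emit:
apply_moves(targets=[[0, 0, 0, 0, 0, 0, -0.1], [0, 0, 0, 0, 0, 0, -0.1], [0, 0, 0, 0, 0, 0, -0.1], [0, 0, 0, 0, 0, 0, -0.1], [0, 0, 0, 0, 0, 0, -0.1], [0, 0, 0, 0, 0, 0, -0.1], [0, 0, 0, 0, 0, 0, -0.1]])

```text
time: 11.58
tcp_pos: [480.9, -214.3, 5.7]
ee_rot: [0.001, 0.736, 0.677, 0.0]
ft_force: [-3.1, 0.5, 5.6]
finger_gap: 52.9
finger_force: 63.7
```

Emit:
apply_moves(targets=[[0, 0, -6, 0, 0, 0, -0.1], [0, 0, -12, 0, 0, 0, -0.1], [0, 0, -18, 0, 0, 0, -0.1], [0, 0, -18, 0, 0, 0, -0.1], [0, 0, -18, 0, 0, 0, -0.1], [0, 0, -18, 0, 0, 0, -0.1], [0, 0, -18, 0, 0, 0, -0.1], [0, 0, -18, 0, 0, 0, -0.1]])

```text
time: 12.25
tcp_pos: [479.6, -213.3, 21.3]
ee_rot: [-0.0, 0.736, 0.677, -0.0]
ft_force: [1.1, -1.4, -4.7]
finger_gap: 52.9
finger_force: 63.9
```

Tin A is empty (about 1.6 N) and tin B is full (4.7 N). I carry B to the tote's far spot.

Emit:
apply_moves(targets=[[0, 0, -20, 0, 0, 0, -0.1], [0, 0, -50, 0, 0, 0, -0.1], [0, 0, -80, 0, 0, 0, -0.1], [20, 0, -85, 0, 0, 0, -0.1], [50, -2, -85, 0, 0, 0, -0.1], [85, -3, -85, 0, 0, 0, -0.1], [120, -4, -85, 0, 0, 0, -0.1], [155, -5, -85, 0, 0, 0, -0.1], [190, -6, -85, 0, 0, 0, -0.1], [225, -7, -85, 0, 0, 0, -0.1], [260, -8, -85, 0, 0, 0, -0.1], [295, -9, -85, 0, 0, 0, -0.1]], newtons=90)

```text
time: 13.25
tcp_pos: [495.2, 82.9, 106.5]
ee_rot: [-0.0, 0.736, 0.677, -0.0]
ft_force: [0.6, -0.6, -5.3]
finger_gap: 52.0
finger_force: 96.8
```

Emit:
apply_moves(targets=[[35, -1, 0, 0, 0, 0, -0.1], [70, -2, 0, 0, 0, 0, -0.1], [105, -3, 0, 0, 0, 0, -0.1], [140, -4, 0, 0, 0, 0, -0.1], [170, -5, 0, 0, 0, 0, -0.1], [195, -5, 0, 0, 0, 0, -0.1], [210, -5, 0, 0, 0, 0, -0.1], [210, -5, 0, 0, 0, 0, -0.1], [210, -5, 0, 0, 0, 0, -0.1], [210, -5, 0, 0, 0, 0, -0.1], [210, -5, 0, 0, 0, 0, -0.1]])

```text
time: 14.17
tcp_pos: [508.3, 289.7, 106.4]
ee_rot: [-0.0, 0.737, 0.676, -0.0]
ft_force: [-0.4, -0.4, -4.8]
finger_gap: 52.2
finger_force: 97.2
```

```bash
python3 -c "
from h import *
s=read_state(); print(s['time'],s['tcp_pos'],s['ft_force'],s['finger_gap'],s['finger_force'])
W=wristW(); im=capture('wrist'); save('w4.png',im)
for p in [(504.5,248)]:
  for z,dx,dy in [(62,-81,114),(62,81,114),(62,81,-114),(62,-81,-114)]:
    a=np.radians(-6.1); print(proj('wrist',[p[0]+dx*np.cos(a)-dy*np.sin(a),p[1]+dx*np.sin(a)+dy*np.cos(a),z],W).round())
"
```

```text
14.1667 [508.30747712 289.65136546 106.41526827] [-0.42488356 -0.39753215 -4.76295793] 52.19118195045994 97.22989831119776
[155. 112.]
[407. 117.]
[369. 390.]
[182. 387.]
```

View pics/w4.png

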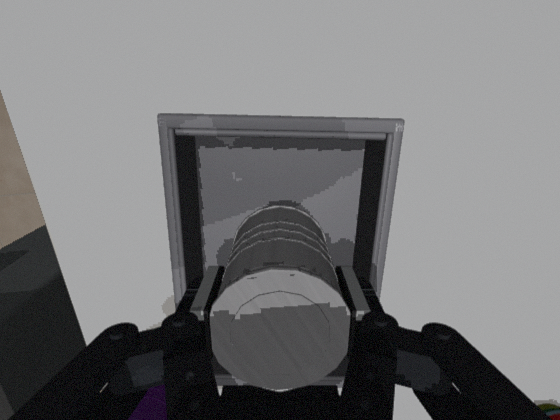

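The tin is held upright and centred over the tote; the rim corners (158,115) and (403,121) match the prediction within 4 px. I lower it.

Emit:
apply_moves(targets=[[0, 0, 20, 0, 0, 0, -0.1], [0, 0, 45, 0, 0, 0, -0.1], [0, 0, 70, 0, 0, 0, -0.1], [0, 0, 88, 0, 0, 0, -0.1], [0, 0, 97, 0, 0, 0, -0.1], [0, 0, 99, 0, 0, 0, -0.1], [0, 0, 99, 0, 0, 0, -0.1]])

```text
time: 14.8
tcp_pos: [508.5, 290.4, 7.8]
ee_rot: [-0.0, 0.736, 0.677, -0.0]
ft_force: [0.9, 0.6, -3.9]
finger_gap: 52.6
finger_force: 97.2
```

Emit:
apply_moves(targets=[[0, 0, 1, 0, 0, 0, -0.1], [0, 0, 3, 0, 0, 0, -0.1], [0, 0, 3, 0, 0, 0, -0.1]])

```text
time: 15.05
tcp_pos: [509.2, 291.1, 5.7]
ee_rot: [0.0, 0.736, 0.677, 0.001]
ft_force: [0.0, 0.6, -4.5]
finger_gap: 52.0
finger_force: 97.2
```

Emit:
apply_moves(targets=[[0, 0, 1, 0, 0, 0, -0.1], [0, 0, 2, 0, 0, 0, -0.1], [0, 0, 3, 0, 0, 0, -0.1], [0, 0, 3, 0, 0, 0, -0.1]])

```text
time: 15.38
tcp_pos: [509.2, 291.3, 4.9]
ee_rot: [0.0, 0.736, 0.677, 0.0]
ft_force: [-8.5, -3.5, 14.9]
finger_gap: 52.2
finger_force: 99.3
```

Emit:
apply_moves(targets=[[0, 0, -1, 0, 0, 0, 1], [0, 0, -1, 0, 0, 0, 1], [0, 0, -1, 0, 0, 0, 1], [0, 0, -1, 0, 0, 0, 1], [0, 0, -1, 0, 0, 0, 1], [0, 0, -1, 0, 0, 0, 1], [0, 0, -35, 0, 0, 0, 1], [0, 0, -70, 0, 0, 0, 1], [0, 0, -100, 0, 0, 0, 1], [-30, 0, -105, 0, 0, 0, 1], [-70, 1, -105, 0, 0, 0, 1], [-110, 2, -105, 0, 0, 0, 1]], newtons=60)

```text
time: 16.38
tcp_pos: [501.5, 180.5, 107.9]
ee_rot: [0.001, 0.735, 0.678, 0.001]
ft_force: [0.5, -0.3, -0.1]
finger_gap: 85.2
finger_force: 0.0
```

Emit:
apply_moves(targets=[[-471, 9, 0, 0, 0, 0, 1], [-471, 9, 0, 0, 0, 0, 1], [-471, 9, 0, 0, 0, 0, 1], [-471, 9, 0, 0, 0, 0, 1], [-471, 9, 0, 0, 0, 0, 1], [-471, 9, 0, 0, 0, 0, 1], [-471, 9, 0, 0, 0, 0, 1], [-471, 9, 0, 0, 0, 0, 1], [-471, 9, 0, 0, 0, 0, 1], [-471, 9, 0, 0, 0, 0, 1], [-471, 9, 0, 0, 0, 0, 1], [-471, 9, 0, 0, 0, 0, 1]])

```text
time: 17.38
tcp_pos: [470.0, -294.3, 107.2]
ee_rot: [0.001, 0.738, 0.675, -0.0]
ft_force: [0.1, -0.2, 0.0]
finger_gap: 85.3
finger_force: 0.0
```

Emit:
apply_moves(targets=[[0, 0, 0, 0, 0, 0, 1], [0, 0, 0, 0, 0, 0, 1]])

```text
time: 17.55
tcp_pos: [470.2, -289.0, 106.3]
ee_rot: [-0.001, 0.737, 0.676, 0.0]
ft_force: [0.4, -0.4, -0.0]
finger_gap: 85.7
finger_force: 0.0
```

```bash
python3 -c "
from h import *
s=read_state(); print(s['time'],s['tcp_pos'],s['ft_force'],s['finger_gap'])
W=wristW(); im=capture('wrist'); save('w5.png',im)
for d in cut_out('wrist','tin_1'): print(d['point'],d['score'],cv2.boundingRect(d['region'].astype(np.uint8)))
for x,y in [(498,-140),(472,-288),(465.4,-363)]: print([proj('wrist',[x+28*a,y+28*b,z],W).round() for a,b,z in [(1,0,80),(-1,0,80),(0,1,6),(0,-1,80)]])
capture('scene');print([(d['point'],d['score']) for d in search_frame('scene','tin_1')],proj('scene',[509,291,42]))
"
```

```text
17.55 [ 470.24810311 -288.96395731  106.30970859] [ 0.36628525 -0.40324237 -0.03454007] 85.69027782135473
[278.0, 308.3] 0.93 (242, 258, 75, 98)
[297.6, 13.5] 0.91 (263, 0, 83, 40)
[195.9, 376.8] 0.67 (173, 351, 52, 54)
[281.7, 219.4] 0.58 (238, 165, 84, 98)
[array([361., -49.]), array([252., -37.]), array([296., -49.]), array([310.,  19.])]
[array([323., 225.]), array([238., 231.]), array([278., 164.]), array([284., 266.])]
[array([318., 321.]), array([242., 326.]), array([278., 246.]), array([283., 354.])]
[([409.2, 191.8], 0.84), ([195.5, 278.0], 0.81), ([363.0, 193.2], 0.69), ([304.1, 215.0], 0.65), ([282.4, 274.1], 0.55)] [191.11606794 278.61911087]
```

Emit:
apply_moves(targets=[[1, 1, 40, 0, 0, 0, 1], [1, 1, 75, 0, 0, 0, 1], [1, 1, 95, 0, 0, 0, 1], [1, 1, 104, 0, 0, 0, 1], [1, 1, 104, 0, 0, 0, 1], [1, 1, 104, 0, 0, 0, 1]])

```text
time: 18.25
tcp_pos: [472.3, -287.9, 3.4]
ee_rot: [0.0, 0.736, 0.677, 0.0]
ft_force: [0.5, -0.1, 0.1]
finger_gap: 85.5
finger_force: 0.0
```

Emit:
apply_moves(targets=[[0, 0, 0, 0, 0, 0, -0.1], [0, 0, 0, 0, 0, 0, -0.1], [0, 0, 0, 0, 0, 0, -0.1], [0, 0, 0, 0, 0, 0, -0.1], [0, 0, 0, 0, 0, 0, -0.1], [0, 0, 0, 0, 0, 0, -0.1], [0, 0, 0, 0, 0, 0, -0.1]])

```text
time: 18.83
tcp_pos: [472.3, -289.0, 4.9]
ee_rot: [0.001, 0.736, 0.677, -0.0]
ft_force: [-3.9, 2.2, 7.9]
finger_gap: 53.7
finger_force: 62.5
```

Emit:
apply_moves(targets=[[0, 0, -6, 0, 0, 0, -0.1], [0, 0, -12, 0, 0, 0, -0.1], [0, 0, -18, 0, 0, 0, -0.1], [0, 0, -18, 0, 0, 0, -0.1], [0, 0, -18, 0, 0, 0, -0.1], [0, 0, -18, 0, 0, 0, -0.1], [0, 0, -18, 0, 0, 0, -0.1], [0, 0, -18, 0, 0, 0, -0.1]])

```text
time: 19.5
tcp_pos: [471.3, -287.8, 20.2]
ee_rot: [-0.0, 0.736, 0.677, -0.0]
ft_force: [-0.1, 0.9, -5.5]
finger_gap: 53.0
finger_force: 64.2
```

C is full too (5.5 N). I carry it to the near spot.

Emit:
apply_moves(targets=[[0, 0, -20, 0, 0, 0, -0.1], [0, 0, -50, 0, 0, 0, -0.1], [0, 0, -80, 0, 0, 0, -0.1], [20, 0, -85, 0, 0, 0, -0.1], [50, -2, -85, 0, 0, 0, -0.1], [85, -3, -85, 0, 0, 0, -0.1], [120, -4, -85, 0, 0, 0, -0.1], [155, -5, -85, 0, 0, 0, -0.1], [190, -6, -85, 0, 0, 0, -0.1], [225, -7, -85, 0, 0, 0, -0.1], [260, -8, -85, 0, 0, 0, -0.1], [295, -9, -85, 0, 0, 0, -0.1]], newtons=90)

```text
time: 20.5
tcp_pos: [487.0, 8.3, 105.5]
ee_rot: [-0.0, 0.736, 0.677, -0.0]
ft_force: [-0.1, 0.7, -4.7]
finger_gap: 53.2
finger_force: 96.5
```

Emit:
apply_moves(targets=[[35, -1, 0, 0, 0, 0, -0.1], [70, -2, 0, 0, 0, 0, -0.1], [105, -3, 0, 0, 0, 0, -0.1], [140, -4, 0, 0, 0, 0, -0.1], [165, -4, 0, 0, 0, 0, -0.1], [185, -4, 0, 0, 0, 0, -0.1], [196, -4, 0, 0, 0, 0, -0.1], [196, -4, 0, 0, 0, 0, -0.1], [196, -4, 0, 0, 0, 0, -0.1], [196, -4, 0, 0, 0, 0, -0.1], [196, -4, 0, 0, 0, 0, -0.1]])

```text
time: 21.42
tcp_pos: [499.9, 201.2, 105.5]
ee_rot: [0.0, 0.737, 0.676, -0.0]
ft_force: [-0.8, -0.5, -4.3]
finger_gap: 52.7
finger_force: 97.1
```

```bash
python3 -c "
from h import *
W=wristW(); im=capture('wrist'); save('w6.png',im)
for d in cut_out('wrist','tin_1'): print(d['point'],d['score'],cv2.boundingRect(d['region'].astype(np.uint8)))
print([proj('wrist',[509+28*a,292+28*b,z],W).round() for a,b,z in [(1,0,79),(-1,0,79),(0,1,5),(0,-1,79)]])
"
```

```text
[283.4, 303.2] 0.94 (208, 201, 144, 184)
[281.6, 81.7] 0.92 (235, 32, 96, 102)
[147.5, 308.7] 0.66 (109, 288, 69, 43)
[array([329.,  77.]), array([231.,  86.]), array([277.,  46.]), array([284., 131.])]
```

Emit:
apply_moves(targets=[[0, 0, 20, 0, 0, 0, -0.1], [0, 0, 45, 0, 0, 0, -0.1], [0, 0, 70, 0, 0, 0, -0.1], [0, 0, 88, 0, 0, 0, -0.1], [0, 0, 96, 0, 0, 0, -0.1], [0, 0, 99, 0, 0, 0, -0.1], [0, 0, 99, 0, 0, 0, -0.1]])

```text
time: 22.1
tcp_pos: [500.0, 202.0, 6.7]
ee_rot: [-0.0, 0.736, 0.677, -0.0]
ft_force: [0.2, 0.6, -4.5]
finger_gap: 52.8
finger_force: 97.1
```

Emit:
apply_moves(targets=[[0, 0, 1, 0, 0, 0, -0.1], [0, 0, 3, 0, 0, 0, -0.1], [0, 0, 4, 0, 0, 0, -0.1], [0, 0, 4, 0, 0, 0, -0.1]])

```text
time: 22.43
tcp_pos: [501.1, 202.5, 4.1]
ee_rot: [0.001, 0.736, 0.677, 0.001]
ft_force: [-0.8, 0.4, -0.2]
finger_gap: 52.7
finger_force: 97.5
```

Emit:
apply_moves(targets=[[0, 0, 1, 0, 0, 0, -0.1], [0, 0, 1, 0, 0, 0, 1], [0, 0, 0, 0, 0, 0, 1], [0, 0, 0, 0, 0, 0, 1], [0, 0, 0, 0, 0, 0, 1], [0, 0, 0, 0, 0, 0, 1], [0, 0, 0, 0, 0, 0, 1], [0, 0, -35, 0, 0, 0, 1], [0, 0, -70, 0, 0, 0, 1], [0, 0, -110, 0, 0, 0, 1], [0, 0, -150, 0, 0, 0, 1], [0, 0, -180, 0, 0, 0, 1]])

```text
time: 23.43
tcp_pos: [500.7, 202.4, 186.4]
ee_rot: [0.001, 0.736, 0.677, 0.002]
ft_force: [0.7, 0.4, 0.6]
finger_gap: 85.6
finger_force: 0.0
```

Emit:
apply_moves(targets=[[0, 0, -40, 0, 0, 0, 1], [0, 0, -60, 0, 0, 0, 1], [0, 0, -60, 0, 0, 0, 1], [0, 0, -60, 0, 0, 0, 1]])

```text
time: 23.77
tcp_pos: [500.6, 202.4, 244.1]
ee_rot: [0.001, 0.736, 0.677, 0.001]
ft_force: [-0.2, -0.8, -0.2]
finger_gap: 85.1
finger_force: 0.0
```

```bash
python3 -c "
from h import *
W=wristW(); print(read_state()['tcp_pos']); im=capture('wrist'); save('w7.png',im)
for d in cut_out('wrist','tin_1'): print(d['point'],d['score'],cv2.boundingRect(d['region'].astype(np.uint8)))
for x,y in [(509,292),(500.5,203)]: print([proj('wrist',[x+28*a,y+28*b,z],W).round() for a,b,z in [(1,0,79),(-1,0,79),(0,1,5),(0,1,79),(0,-1,79)]])
for d in cut_out('wrist','tote')[:1]: print(cv2.boundingRect(d['region'].astype(np.uint8)))
print([proj('wrist',p+[62],W).round() for p in [[437,368],[595,352],[572,128],[413,145]]])
for c in ('scene','side'):
    capture(c)
    for t in ('tin_1','pepper','timer'): print(c,t,[(d['point'],cv2.boundingRect(d['region'].astype(np.uint8)),round(d['score'],2)) for d in cut_out(c,t)])
"
```

```text
[500.56150848 202.40290818 244.07538937]
[276.1, 89.0] 0.78 (252, 60, 57, 61)
[293.2, 377.3] 0.76 (279, 365, 35, 26)
[283.7, 173.0] 0.75 (254, 142, 51, 61)
[183.7, 261.9] 0.55 (149, 234, 58, 62)
[273.2, 118.2] 0.38 (196, 10, 169, 225)
[285.5, 364.8] 0.3 (242, 349, 235, 71)
[array([308.,  86.]), array([250.,  92.]), array([277.,  64.]), array([276.,  57.]), array([281., 119.])]
[array([305., 177.]), array([252., 181.]), array([276., 143.]), array([276., 153.]), array([280., 204.])]
(196, 11, 169, 223)
[array([196.,  11.]), array([364.,  14.]), array([344., 233.]), array([207., 230.])]
scene tin_1 [([362.1, 193.3], (354, 177, 19, 27), 0.76), ([193.9, 278.0], (182, 263, 21, 34), 0.68), ([279.4, 275.5], (273, 260, 20, 32), 0.67), ([310.8, 211.7], (299, 200, 18, 29), 0.64), ([218.1, 265.5], (209, 250, 21, 32), 0.63)]
scene pepper [([212.8, 195.2], (207, 181, 17, 23), 0.78), ([362.8, 193.8], (354, 177, 19, 28), 0.64)]
scene timer []
side tin_1 [([324.4, 263.9], (312, 243, 26, 41), 0.9), ([388.5, 177.0], (379, 160, 19, 28), 0.89), ([224.7, 288.2], (213, 271, 27, 38), 0.87), ([312.8, 207.5], (300, 192, 20, 32), 0.74), ([347.5, 180.1], (339, 166, 20, 29), 0.66), ([247.7, 271.6], (237, 252, 25, 41), 0.66), ([194.6, 212.3], (186, 197, 22, 30), 0.63)]
side pepper [([197.1, 213.1], (186, 198, 22, 29), 0.92)]
side timer [([360.6, 165.0], (351, 156, 20, 21), 0.66), ([349.9, 178.7], (339, 166, 19, 30), 0.24)]
```

All four tins stand where they should, the tote has not moved, and the arm is clear.

```bash
python3 -c "
from cell import *
print(sign_off())"
```

```text
the job is handed in; nothing more can be done
None
```

I handed in the job after about 24 s of robot time: the two full tins (4.7 N and 5.5 N on lifting) stand upright in the tote, and the other two stand in the catch tray, one weighed as empty (about 1.6 N) and the fourth taken as empty by elimination, not weighed; the hand-in returned no verdict.

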